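Fill the carriage box from the spacer tipping station

ROBOT

A 6-joint arm with a two-finger parallel gripper is mounted at the origin on the work surface. World frame = base frame: x ahead of the robot, y to its left, z up, the work surface at z = 0. Lengths are in m, angles in rad, forces in N, time in s.
With the tool pointing down it reaches from about 0.35 to 0.775 m from the base axis. Payload 7.3 kg.
Tool frame: the origin (TCP) lies between the finger pads; the fingertips stand 19 mm ahead of it and the grasp point (between the pads) is the TCP; z points along the fingers, y is the direction in which the jaws open and shut (so a half turn about z gives the same grasp; the last joint's range is limited). The gripper opens to 92 mm and grips with 3 to 60 N. Pads are 19 mm wide; open, the fingers measure 130 mm over their backs; the gripper's body (75 mm by 190 mm) begins 47 mm behind the grasp point.
Start: joints at [1.085, 0.342, 1.524, -0, 1.275, -0.146], TCP at [0.175, 0.495, 0.246] pointing down, gripper open.
Joint ranges: [-2.53, 2.53], [-0.77, 2.02], [0.04, 2.7], [-1, 4.14], [0.28, 2.66], [-3.11, 3.11]. Speed limits (rad/s): [2.57, 2.57, 3.14, 3.14, 3.14, 3.14].

INTERFACE

Orientations are given as a rotation vector (axis times angle).
In Python, from station import read_state, get_image, get_calibration, finish_job, silhouettes, spot_point gives the robot as it stands. The module is installed in compiled form; this text tells all that it offers.
- The arm moves only by the tool apply_moves, never from a script. Its arguments are lists of equal length, an entry for each row: "offset": the shift along the tool's x, y, z in units of 30 mm (1.0 is 30 mm), a list of three; "angular": the turn, a rotation vector about the tool's x, y, z in units of 5 degrees (1.0 is 5 degrees), a list of three. In form: {"offset": [[tx, ty, tz], ...], "angular": [[wx, wy, wz], ...]}. A call has 1 to 5 rows; each row shifts and turns the commanded pose from where the row before left it, along the tool's axes as they then stand; what a row does not reach is not made up. A row lasts 1/8 s, in which the tool goes at most 62.5 mm and 10.7 degrees, less where a joint would pass 70% of its speed; a pose out of reach is approached as far as the arm can. A call is refused whole if a number of a shift passes 1 or a number of a turn 1, either way. A call with a gripper value outside its range is refused whole. "hand" is the finger opening in mm, from 0 to 91.8, set as the call begins (left out, the last holds). The fingers move at their own pace and stop on an object; the grip force is fixed at half the most. Time passes only in rows, so rows that do not move let the fingers close. It gives the time, the measured TCP pose, the force and the opening at its end, in the units of the state.
- read_state(): the state, without advancing time (a new reading comes with each control period).
- get_image(name): name is "scene" or "side" or "wrist"; returns the picture (384x512x3 uint8, blue, green, red); there is no depth.
- get_calibration(name): a dict with "vfov" (degrees; the focal length in pixels is half the picture's height over the tangent of half this angle, whatever the lens; pixels are square), "cx", "cy" (the principal point, pixels), "rvec" (rotation vector, rad) and "tvec" (3), from world to camera coordinates, as OpenCV has them; the wrist camera has in their place "tool_from_camera" (4x4, takes a point from camera to tool coordinates, whose origin is the TCP and whose axes are the flange's). Camera axes: x right, y down, z forward; pixel columns grow to the right and rows downward; lengths in m; the calibration is good to about 2 mm. A picture is of the moment at which its call begins: read the wrist's pose just before it. get_calibration takes no time and is no camera call.
- finish_job(): hands the job in, once; it reports no verdict.
Trained networks look in the newest picture that a camera, given by its name, has taken for a name from the list of things; names that differ only in an ending like _2 or _b are one class to them, and where a whole thing is asked for, a point or a joint stands for the part that bears it (a point fixed in the world has none). Each returns a list of dicts, best first, with "confidence" (0 to 1); they miss things now and then, are a little off and sometimes report something else, mostly with a low value. They report only what shows in the picture. A call takes as long as a camera call.
- silhouettes(camera, label): "region" (384x512 bool, what is visible of it).
- spot_point(camera, label): "centre" ([x, y, z] in m, in the coordinates of the camera as it stood for that picture, good to about 4 mm: a listed point, or the origin of a listed thing).
The state is a dict: "clock": time; "q": joint angles; "joint_vel": joint speeds; "joint_torque": joint torques, N m; "tool_pos": TCP position; "tcp_rot": TCP orientation; "contact_force": force on the tool from outside, world axes, zero at the start; "wrist_torque": the same for the moment, N m; "opening": finger opening in m.
Only numpy, scipy, OpenCV 4.12 (cv2) and the standard library are available. Lean on these libraries where they do the work, as an engineer would, in place of code of your own. Each camera call takes 0.05 s, during which the arm holds its last target. There are 200 camera calls.

TASK

Push the box along its slide rail until it is centred under the spout, then open the spout's gate fully by turning the T-handle one whole turn anticlockwise (seen from above, two half turns) to its stop. Then swing the tray's lever over so that the tray tips and all three metal spacers run down through the spout into the box, and let the tray come back down. Leave the box under the spout, the gate open, and the bench clutter where it is.

Things in the scene. Friction and masses are not known exactly. Their poses are not given: they have to be found in the camera images.
- station: fixed filling station; origin on the bench under the spout's centre. x across the rail (away from the robot), y along the rail, z up. Steel base plate 160 x 660 mm (y -310 to 350), 10 mm thick, rails up to 18 mm. Portal legs at x +-74, y within +-30 mm, up to 135 mm. Rail and box lie to +y; tray at y -55 to -160 mm, T-handle at y -260 mm. All heights are above the bench
- spout (a point): centre of the outlet of the fixed square sheet-metal spout, 90 mm above the bench, above the station's origin; axes of the station. Clear opening 84 x 84 mm, walls 5 mm, rising from 90 to 195 mm (215 mm on the +y side). A flat gate plate at 103 mm closes it
- box_slide (a joint): position of the carriage box along its rail in m: 0 with the box centred under the spout, positive with the box out to the station's +y. Travel -0.045 to 0.19, with no stop or detent at the spout; it starts at 0.10 to 0.16, slides against about 3 N of friction and stays where it is left
- box (a point): centre of the underside of the open steel carriage box, 20 mm above the bench; axes of the station. Box 120 (x) x 138 (y) x 60 mm high, walls and floor 4 mm, rim 80 mm above the bench, 10 mm below the spout
- push_plate (a point): on the upright push plate carried 120 mm from the box's centre on its +y end: a steel plate 70 mm wide (x), 6 mm thick (y), standing from 22 to 102 mm above the bench. This point is in mid-thickness, 70 mm above the bench. Push it towards -y to drive the box under the spout
- t_handle (a joint): angle of the T-handle in rad: 0 with the gate shut, growing anticlockwise seen from above, stop at 6.28 (one full turn) with the gate fully open. It moves the gate plate 14 mm per rad by rack and pinion; friction about 0.12 N m; it stays where it is left
- t_centre (a point): centre of the T-handle's bar, on its upright axis, 190 mm above the bench; x along the bar. Level round steel bar 14 mm thick, 130 mm long plus 20 mm end balls, stem 16 mm, collar 28 mm. The bar lies along the station's x at angle 0. Nothing else is within 90 mm of the axis at bar height; below are only the stem, its bearing and the gate's rack (both below 120 mm)
- tray (a joint): tipping angle of the tray in rad: 0 at rest (floor sloping down 0.25 rad away from the spout), stop at 1.35. Above about 0.25 the floor slopes to the spout and the spacers roll out. About 0.5 N m from gravity holds it down; let go, it sinks back to 0 by itself
- tray_hinge (a point): middle of the tray's hinge axis, which runs along the station's x, 165 mm above the bench, 55 mm from the spout's centre towards -y. The aluminium tray (80 mm wide, 104 mm long, walls about 32 mm) reaches from here towards -y
- lever_bar (a point): point on the tray's lever bar at which to push: a level round bar, 12 mm thick (black sleeve 18 mm), along x from 58 to 150 mm beyond the tray's middle (this point at 115 mm), 120 mm from the hinge axis, past the tray's far (+x) side. At rest 51 mm to -y of the hinge axis, 274 mm above the bench. Pushed to the station's +y it swings over in an arc about the hinge axis
- spacer0_center (a point): centre of a plain aluminium spacer, a solid cylinder 25 mm thick and 60 mm long (50 to 100 g); the three alike lie side by side in the tray, axes along the station's x
- spacer1_center (a point): centre of a plain aluminium spacer, a solid cylinder 25 mm thick and 60 mm long (50 to 100 g); the three alike lie side by side in the tray, axes along the station's x
- spacer2_center (a point): centre of a plain aluminium spacer, a solid cylinder 25 mm thick and 60 mm long (50 to 100 g); the three alike lie side by side in the tray, axes along the station's x
- drill: bystander, leave alone: cordless drill lying on its side, about 195 x 200 x 65 mm; origin at its underside
- clamp: bystander, leave alone: steel bar clamp lying flat, 300 mm long, about 30 mm high; origin at its underside
- tape_measure: bystander, leave alone: tape measure, 75 x 40 x 70 mm high; origin at its underside
- screwdriver: bystander, leave alone: screwdriver lying flat; origin at its underside
- timber: bystander, leave alone: pale timber block, 200 x 70 x 45 mm; origin at its underside
- rivet_tub: bystander, leave alone: open grey plastic tub, 120 x 160 x 60 mm; origin at its underside
- glue_tube: bystander, leave alone: white cartridge with a nozzle standing upright, 48 mm across, 245 mm high; origin at its underside

How it is judged:
By the outcome, as a careful person would: the job done as asked, in the order asked, and still so for the second after the job is handed in, with the robot touching nothing.
It also fails if it takes over 64 s, if anything falls off the work surface, if the arm or the gripper's body presses on something with over 40 N, if the wrist force passes 120 N, or if a joint passes its speed limit or range.

## Working session

There is one attempt and no reset: what is moved stays moved. The work goes in short steps, Python scripts to look and compute and a tool call to move; the robot and the scene stay as the last step left them, time stands still between calls to the robot, and variables do not carry over. Pictures are saved under pics/ and viewed, about 8 in all and at most 12, crops included, and the job is handed in when it is done.

Besides the shell and the picture viewer there is one more tool, called after "Emit:" by a JSON object that holds its "api" and its "payload". apply_moves: Moves the arm, as the interface text tells. Its arguments: {"type":"object","properties":{"offset":{"type":"array"},"angular":{"type":"array"},"hand":{"type":"number"}},"required":["offset","angular"]}

```bash
mkdir -p pics; cat > h.py <<'E'
import numpy as np, cv2
from scipy.spatial.transform import Rotation as R
from station import *
def cam2w(c,p,st=None):
    k=get_calibration(c)
    if c=="wrist":
        T=np.array(k["tool_from_camera"]); st=st or read_state()
        return R.from_rotvec(st["tcp_rot"]).apply(T[:3,:3]@np.array(p)+T[:3,3])+st["tool_pos"]
    r=R.from_rotvec(np.ravel(k["rvec"])); return r.inv().apply(np.array(p)-np.ravel(k["tvec"]))
def proj(c,P):
    k=get_calibration(c); f=192/np.tan(np.radians(k["vfov"]/2))
    K=np.array([[f,0,k["cx"]],[0,f,k["cy"]],[0,0,1]])
    return cv2.projectPoints(np.atleast_2d(P).astype(float),np.ravel(k["rvec"]),np.ravel(k["tvec"]),K,None)[0][:,0]
E
python3 - <<'E'
from h import *
np.set_printoptions(precision=4,suppress=True)
for c in ["scene","side"]:
    im=get_image(c); cv2.imwrite(f"pics/{c}0.png",im)
    for n in ["spout","push_plate","box","t_centre","tray_hinge","lever_bar","spacer0_center","station","drill","clamp","glue_tube","tape_measure","timber","rivet_tub","screwdriver"]:
        for d in spot_point(c,n)[:2]: print(c,n,round(d["confidence"],2),cam2w(c,d["centre"]))
s=read_state();print(s)
E
```

```text
scene spout 0.91 [ 0.53   -0.0144  0.0887]
scene push_plate 0.56 [0.4869 0.214  0.0717]
scene box 0.64 [ 0.7795 -0.1586 -0.0005]
scene tray_hinge 0.68 [ 0.5399 -0.067   0.1674]
scene tray_hinge 0.35 [ 0.7793 -0.1593 -0.0048]
scene lever_bar 0.77 [ 0.6569 -0.0971  0.2744]
scene lever_bar 0.43 [ 0.4044 -0.4546  0.0005]
scene spacer0_center 0.48 [ 0.5526 -0.1555  0.1565]
scene station 0.84 [ 0.5308 -0.015   0.0026]
scene clamp 0.87 [0.7637 0.1585 0.0027]
scene glue_tube 0.85 [ 0.6296 -0.4589 -0.0041]
scene tape_measure 0.81 [ 0.4394  0.5095 -0.0003]
scene tape_measure 0.15 [0.509  0.0956 0.0183]
scene timber 0.93 [ 0.778  -0.158  -0.0046]
scene rivet_tub 0.86 [ 0.4036 -0.4555  0.0026]
scene rivet_tub 0.39 [ 0.6298 -0.4595 -0.0049]
scene screwdriver 0.54 [ 0.3197  0.2095 -0.0013]
side spout 0.81 [ 0.5273 -0.0141  0.0926]
side push_plate 0.62 [0.4824 0.2148 0.0741]
side box 0.65 [0.5085 0.0971 0.0215]
side t_centre 0.88 [ 0.5734 -0.2681  0.1913]
side t_centre 0.53 [ 0.5461  0.5611 -0.0033]
side tray_hinge 0.57 [ 0.5354 -0.0656  0.1691]
side tray_hinge 0.46 [ 0.5488 -0.1327  0.1633]
side l
[... 441 characters left out ...]
side tape_measure 0.6 [ 0.4397  0.5056 -0.    ]
side tape_measure 0.36 [0.4847 0.2165 0.0735]
side timber 0.98 [ 0.7687 -0.1565 -0.0001]
side rivet_tub 0.75 [ 0.4068 -0.456   0.0016]
side screwdriver 0.57 [ 0.314   0.2036 -0.0006]
{'clock': 1.6, 'q': array([ 1.085 ,  0.342 ,  1.5241, -0.    ,  1.2754, -0.146 ]), 'joint_vel': array([-0.0011, -0.0007,  0.0002, -0.0005, -0.0007,  0.0003]), 'joint_torque': array([ -0.0014, -43.1126, -24.4475,   0.0716,   0.0482,   0.0001]), 'tool_pos': array([0.175 , 0.495 , 0.2457]), 'tcp_rot': array([0.5311, 3.0963, 0.0001]), 'contact_force': array([-0.1738,  0.3035, -0.5191]), 'wrist_torque': array([-0.0136, -0.008 ,  0.0095]), 'opening': 0.09175693190721083}
```

View pics/scene0.png

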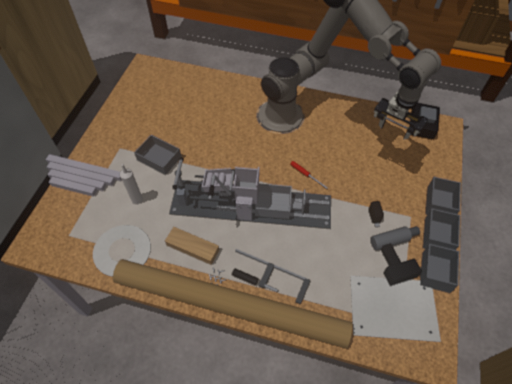

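View pics/side0.png

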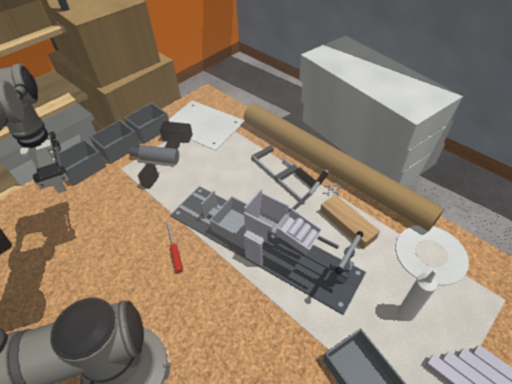

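```bash
cat >> h.py <<'E'
np.set_printoptions(precision=4,suppress=True)
O=np.array([0.5283,-0.0155]);YAW=0.1785
def loc(p):
    d=np.array(p[:2])-O; c,s=np.cos(YAW),np.sin(YAW)
    return np.array([c*d[0]+s*d[1],-s*d[0]+c*d[1],p[2]])
def wld(l):
    c,s=np.cos(YAW),np.sin(YAW); return np.array([O[0]+c*l[0]-s*l[1],O[1]+s*l[0]+c*l[1],l[2]])
E
python3 - <<'E'
from h import *
from scipy.optimize import least_squares
# local points -> measured (avg)
L=np.array([[0,0],[0,0],[0,-.26],[0,-.055],[.115,-.106]])
M=np.array([[.5287,-.0143],[.5278,-.0168],[.5723,-.2697],[.5377,-.0663],[.6577,-.0971]])
def f(p):
    c,s=np.cos(p[2]),np.sin(p[2]); A=np.array([[c,-s],[s,c]]);return (L@A.T+p[:2]-M).ravel()
r=least_squares(f,[.528,-.015,.18]);print(r.x,r.fun.reshape(-1,2)*1e3)
print(loc([.4845,.2143,.07]), loc([.5085,.0971,.02]), loc(read_state()["tool_pos"]))
E
```

```text
[ 0.5276 -0.0139  0.1743] [[-1.1136  0.3955]
 [-0.2136  2.8955]
 [ 0.376  -0.2649]
 [-0.5754 -1.7711]
 [ 1.5266 -1.2549]]
[-0.0023  0.2339  0.07  ] [0.0005 0.1143 0.02  ] [-0.2571  0.5651  0.2457]
```

Emit:
{"api": "apply_moves", "payload": {"offset": [[-1,0.2,0],[-1,0.2,0],[-1,0.2,0],[-1,0.2,0],[-1,0.2,0]], "angular": [[0,0,1],[0,0,1],[0,0,1],[0,0,1],[0,0,1]], "hand": 0}}

```text
clock: 2.22
tool_pos: [0.3201, 0.4473, 0.2457]
tcp_rot: [-1.193, -2.906, -0.0]
contact_force: [0.5, -0.3, -1.4]
opening: 0.0465
```

Emit:
{"api": "apply_moves", "payload": {"offset": [[-1,0.3,0],[-1,0.3,0],[-1,0.3,0],[-1,0.3,0],[-1,0.3,0]], "angular": [[0,0,1],[0,0,1],[0,0,1],[0,0,1],[0,0,1]]}}

```text
clock: 2.85
tool_pos: [0.4428, 0.3518, 0.2456]
tcp_rot: [-1.794, -2.579, -0.0]
contact_force: [0.3, 0.1, -0.2]
opening: 0.0013
```

Emit:
{"api": "apply_moves", "payload": {"offset": [[-1,0.3,0],[-1,0.3,0],[0,0,0],[0,0,0]], "angular": [[0,0,1],[0,0,1],[0,0,0],[0,0,0]]}}

```text
clock: 3.35
tool_pos: [0.4774, 0.3014, 0.2457]
tcp_rot: [-2.007, -2.416, -0.0]
contact_force: [-0.2, -0.2, -0.4]
opening: 0.0006
```

```bash
sed -i 's/^O=.*/O=np.array([0.5276,-0.0142]);YAW=0.176/' h.py; cat >> h.py <<'E'
def where():
    s=read_state(); m=R.from_rotvec(s["tcp_rot"]).as_matrix()
    print("t",s["clock"],"loc",loc(s["tool_pos"]),"toolx rel station y deg",np.degrees(np.arctan2(m[1,0],m[0,0])-YAW)-90,"z",m[:,2],"F",s["contact_force"],"q",s["q"])
E
python3 -c "
from h import *
where()"
```

```text
t 3.35 loc [0.0059 0.3195 0.2457] toolx rel station y deg 0.492565480088885 z [-0.0003  0.0004 -1.    ] F [-0.1608 -0.2072 -0.443 ] q [0.4272 0.415  1.4125 0.0005 1.3143 0.2424]
```

Emit:
{"api": "apply_moves", "payload": {"offset": [[0,-0.2,1],[0,0,1],[0,0,1],[0,0,1],[-0.5,0,1]], "angular": [[0,0,0],[0,0,0],[0,0,0],[0,0,0],[0,0,0]]}}

```text
clock: 3.98
tool_pos: [0.4738, 0.2869, 0.0949]
tcp_rot: [-2.004, -2.42, -0.001]
contact_force: [0.4, -0.6, -1.3]
opening: 0.0007
```

Emit:
{"api": "apply_moves", "payload": {"offset": [[-0.5,0,0.7],[-0.5,0,0],[0,0,0],[0,0,0]], "angular": [[0,0,0],[0,0,0],[0,0,0],[0,0,0]]}}

```text
clock: 4.47
tool_pos: [0.4806, 0.2564, 0.0759]
tcp_rot: [2.007, 2.415, 0.003]
contact_force: [0.6, -0.9, -0.3]
opening: 0.0008
```

```bash
python3 - <<'E'
from h import *
where()
get_image("wrist")
for d in spot_point("wrist","push_plate")[:2]: print(d["confidence"],loc(cam2w("wrist",d["centre"])))
im=get_image("wrist"); cv2.imwrite("pics/w1.png",im)
for c in ["scene","side"]:
    get_image(c)
    for n in ["push_plate","box","spout"]:
        for d in spot_point(c,n)[:1]: print(c,n,d["confidence"],loc(cam2w(c,d["centre"])))
E
```

```text
t 4.475 loc [0.0011 0.2747 0.0759] toolx rel station y deg 0.46145918323622936 z [ 0.0021  0.0011 -1.    ] F [ 0.6335 -0.8923 -0.3203] q [0.3493 0.5682 1.6814 0.0004 0.8896 0.165 ]
scene push_plate 0.97 [-0.0015  0.2307  0.071 ]
scene box 0.59 [ 0.262   0.1286 -0.0007]
scene spout 0.71 [ 0.0028 -0.0015  0.0858]
side push_plate 0.76 [-0.0001  0.2303  0.0696]
side box 0.75 [-0.0007  0.113   0.0223]
side spout 0.82 [ 0.0029 -0.0008  0.0947]
```

View pics/w1.png

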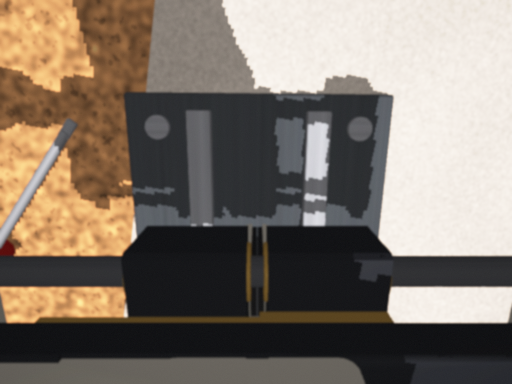

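Emit:
{"api": "apply_moves", "payload": {"offset": [[-0.6,0,0],[-0.4,0,0],[-0.4,0,0],[-0.4,0,0],[-0.4,0,0]], "angular": [[0,0,0],[0,0,0],[0,0,0],[0,0,0],[0,0,0]]}}

```text
clock: 5.65
tool_pos: [0.4919, 0.19, 0.0746]
tcp_rot: [-2.008, -2.415, 0.001]
contact_force: [-2.3, 3.0, 0.1]
opening: 0.0004
```

Emit:
{"api": "apply_moves", "payload": {"offset": [[-0.4,0,0],[-0.4,0,0],[-0.4,0,0],[-0.3,0,0],[0,0,0]], "angular": [[0,0,0],[0,0,0],[0,0,0],[0,0,0],[0,0,0]]}}

```text
clock: 6.28
tool_pos: [0.5013, 0.1457, 0.0749]
tcp_rot: [2.008, 2.414, 0.001]
contact_force: [-0.8, 1.0, -0.5]
opening: 0.0006
```

```bash
cat >> h.py <<'E'
def look(names,cams=("scene","side"),n=1):
    for c in cams:
        for i in range(n):
            get_image(c)
            for m in names:
                for d in spot_point(c,m)[:1]: print(c,m,round(d["confidence"],2),loc(cam2w(c,d["centre"])))
E
python3 -c "
from h import *
where(); look(['push_plate','box'],n=2)"
```

```text
t 6.275 loc [0.0021 0.162  0.0749] toolx rel station y deg 0.4064927934105498 z [ 0.0018 -0.0004 -1.    ] F [-0.7717  0.9875 -0.4646] q [ 0.1363  0.5379  1.7464 -0.0008  0.8556 -0.0463]
scene push_plate 0.62 [0.0014 0.147  0.0713]
scene box 0.69 [-0.0025  0.029   0.0177]
scene push_plate 0.87 [0.0008 0.1474 0.0698]
scene box 0.57 [0.0006 0.0261 0.0205]
side push_plate 0.65 [0.0006 0.1453 0.0716]
side box 0.69 [-0.0008  0.0238  0.0217]
side push_plate 0.91 [-0.0028  0.1467  0.0716]
side box 0.94 [-0.0005  0.0242  0.0209]
```

Emit:
{"api": "apply_moves", "payload": {"offset": [[-0.3,0,0],[-0.3,0,0],[-0.2,0,0],[0,0,0]], "angular": [[0,0,0],[0,0,0],[0,0,0],[0,0,0]]}}

```text
clock: 7.38
tool_pos: [0.505, 0.1221, 0.0747]
tcp_rot: [2.009, 2.415, -0.0]
contact_force: [0.4, 0.4, -0.4]
opening: 0.0005
```

```bash
python3 - <<'E'
from h import *
where(); look(['push_plate','box','spout','station'],n=2)
b=get_image("side"); u,v=proj("side",wld([0,0,.08]))[0].astype(int)
s=b[v-75:v+75,u-100:u+100]
b=get_image("scene"); u,v=proj("scene",wld([0,0,.08]))[0].astype(int)
t=b[v-75:v+75,u-100:u+100]
cv2.imwrite("pics/c2.png",cv2.resize(np.vstack([s,t]),None,fx=2,fy=2,interpolation=cv2.INTER_CUBIC))
E
```

```text
t 7.375 loc [0.0016 0.1382 0.0747] toolx rel station y deg 0.40023659302173087 z [ 0.0003 -0.0004 -1.    ] F [ 0.4095  0.4319 -0.4317] q [ 0.0899  0.5354  1.7523 -0.0006  0.8536 -0.0927]
scene push_plate 0.66 [-0.0035  0.125   0.0704]
scene box 0.74 [-0.0006 -0.      0.0196]
scene spout 0.77 [ 0.0046 -0.0025  0.0868]
scene station 0.69 [-0.0009 -0.1416  0.156 ]
scene push_plate 0.69 [0.0026 0.1237 0.0719]
scene box 0.8 [0.003  0.0025 0.0183]
scene spout 0.9 [0.0021 0.0008 0.0871]
scene station 0.69 [ 0.0037 -0.0006  0.0023]
side push_plate 0.57 [-0.0024  0.124   0.0726]
side box 0.85 [-0.0009  0.0046  0.0205]
side spout 0.55 [-0.0007 -0.0007  0.0918]
side station 0.9 [-0.0019 -0.0022 -0.0018]
side push_plate 0.76 [-0.0021  0.124   0.0698]
side box 0.88 [-0.0017  0.0047  0.02  ]
side spout 0.87 [0.0012 0.0033 0.0906]
side station 0.65 [-0.0039 -0.0022 -0.0016]
```

View pics/c2.png

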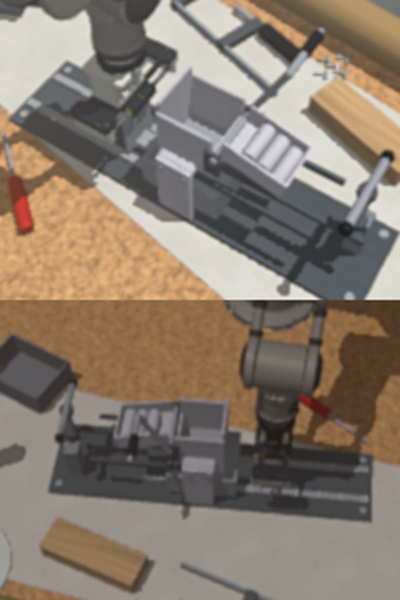

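Emit:
{"api": "apply_moves", "payload": {"offset": [[-0.14,0,0],[0,0,0],[0,0,0],[0.7,0,0],[1,0,0]], "angular": [[0,0,0],[0,0,0],[0,0,0],[0,0,0],[0,0,0]]}}

```text
clock: 9.1
tool_pos: [0.4964, 0.1689, 0.0748]
tcp_rot: [2.01, 2.414, 0.0]
contact_force: [-0.4, 0.0, -0.0]
opening: 0.0005
```

Emit:
{"api": "apply_moves", "payload": {"offset": [[0,0,-1],[0,0,-1],[0,0,-1],[0,0,-1],[0,0,-1]], "angular": [[0,0,0],[0,0,0],[0,0,0],[0,0,0],[0,0,0]]}}

```text
clock: 9.72
tool_pos: [0.4961, 0.1689, 0.2257]
tcp_rot: [2.008, 2.416, -0.0]
contact_force: [-0.2, 0.3, 0.1]
opening: 0.0005
```

Emit:
{"api": "apply_moves", "payload": {"offset": [[0,0,-1],[0,0,-1],[0,0,-1],[0,0,-0.5],[0,0,0]], "angular": [[0,0,0],[0,0,0],[0,0,0],[0,0,0],[0,0,0]]}}

```text
clock: 10.35
tool_pos: [0.4966, 0.169, 0.3307]
tcp_rot: [2.007, 2.415, 0.003]
contact_force: [-0.0, -0.4, -0.9]
opening: 0.0001
```

```bash
python3 - <<'E'
from h import *
where(); look(['push_plate','box','t_centre','spout','station'],n=2)
E
```

```text
t 10.35 loc [0.0015 0.1858 0.3307] toolx rel station y deg 0.44287767539728407 z [ 0.0026  0.0004 -1.    ] F [-0.0041 -0.3596 -0.882 ] q [ 0.1819  0.2882  1.3673 -0.0001  1.4835 -0.0018]
scene push_plate 0.97 [-0.0036  0.1216  0.0708]
scene box 0.65 [-0.0011  0.0012  0.0207]
scene spout 0.86 [0.0048 0.0044 0.087 ]
scene push_plate 0.93 [0.0004 0.1195 0.0718]
scene box 0.95 [0.0044 0.0025 0.0191]
scene t_centre 0.56 [ 0.0037 -0.2601  0.1876]
scene spout 0.7 [ 0.0041 -0.0018  0.0879]
scene station 0.58 [ 0.002   0.0001 -0.0005]
side push_plate 0.59 [-0.0002  0.1207  0.071 ]
side box 0.76 [-0.0018 -0.0014  0.021 ]
side t_centre 0.85 [ 0.0013 -0.2564  0.1898]
side spout 0.91 [-0.0002  0.0021  0.0929]
side station 0.62 [-0.004  -0.0035  0.0017]
side push_plate 0.66 [0.0009 0.1249 0.0748]
side box 0.63 [-0.0015 -0.0001  0.0932]
side t_centre 0.92 [-0.0018 -0.2566  0.1874]
side spout 0.72 [0.0013 0.0028 0.0915]
side station 0.87 [-0.0021 -0.0011 -0.0037]
```

Emit:
{"api": "apply_moves", "payload": {"offset": [[-1,-0.1,0],[-1,-0.1,0],[-1,-0.1,0],[-1,-0.1,0],[-1,-0.1,0]], "angular": [[0,0,0],[0,0,0],[0,0,0],[0,0,0],[0,0,0]]}}

```text
clock: 12.18
tool_pos: [0.5089, 0.0178, 0.3298]
tcp_rot: [2.008, 2.416, 0.0]
contact_force: [0.2, 0.1, -0.5]
opening: 0.0004
```

Emit:
{"api": "apply_moves", "payload": {"offset": [[-1,-0.1,0],[-1,-0.1,0],[-1,-0.1,0],[-1,-0.1,0],[-1,-0.1,0]], "angular": [[0,0,0],[0,0,0],[0,0,0],[0,0,0],[0,0,0]]}}

```text
clock: 12.8
tool_pos: [0.5215, -0.1324, 0.3297]
tcp_rot: [2.008, 2.416, 0.0]
contact_force: [-0.0, -0.2, -0.3]
opening: 0.0002
```

Emit:
{"api": "apply_moves", "payload": {"offset": [[-1,-0.1,0],[-1,-0.1,0],[-1,-0.2,0],[-0.6,-0.15,0],[0,0,0]], "angular": [[0,0,0],[0,0,0],[0,0,0],[0,0,0],[0,0,0]]}}

```text
clock: 13.42
tool_pos: [0.5248, -0.2414, 0.3294]
tcp_rot: [-2.01, -2.414, -0.0]
contact_force: [-0.3, 0.5, -0.1]
opening: 0.0008
```

```bash
python3 - <<'E'
from h import *
where(); look(['t_centre'],n=2)
cv2.imwrite("pics/w3.png",get_image("wrist"))
for d in spot_point("wrist","t_centre")[:2]: print(d["confidence"],loc(cam2w("wrist",d["centre"])))
E
```

```text
t 13.425 loc [-0.0425 -0.2232  0.3294] toolx rel station y deg 0.35018594269918424 z [-0.0004  0.0005 -1.    ] F [-0.2631  0.4521 -0.0915] q [-0.5638  0.396   1.2143  0.0002  1.5318 -0.7459]
scene t_centre 0.69 [ 0.0014 -0.2583  0.1856]
scene t_centre 0.52 [-0.0002 -0.2578  0.1865]
side t_centre 0.64 [ 0.0003 -0.2585  0.1905]
side t_centre 0.9 [ 0.0021 -0.2574  0.1899]
0.8 [ 0.0015 -0.2608  0.191 ]
```

View pics/w3.png

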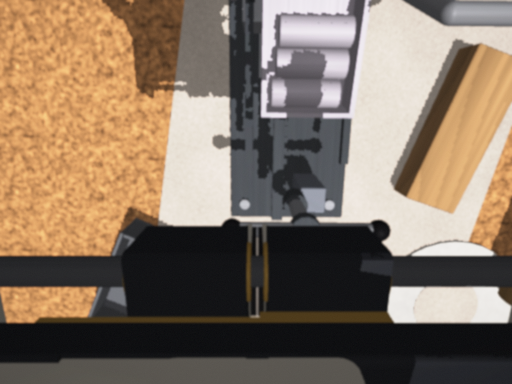

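Emit:
{"api": "apply_moves", "payload": {"offset": [[0,0,1],[0,0,1],[0,0,1],[0,0,1],[0,0,0.4]], "angular": [[0,0,0],[0,0,0],[0,0,0],[0,0,0],[0,0,0]]}}

```text
clock: 14.55
tool_pos: [0.5244, -0.2401, 0.1961]
tcp_rot: [-2.006, -2.414, 0.0]
contact_force: [0.1, 0.5, 1.3]
opening: 0.0005
```

```bash
python3 - <<'E'
from h import *
where()
p=loc(read_state()["tool_pos"])[:2]-[.001,-.259]
for i,a in enumerate(list(np.arange(155,501,15))+[508,516]):
    n=.048*np.array([np.cos(np.radians(a)),np.sin(np.radians(a))])
    d=(n-p)/.03; print(i,a,"[%.2f, %.2f, 0]"%(d[1],d[0])); p=p+np.round(d,2)*.03
E
```

```text
t 14.55 loc [-0.0427 -0.2219  0.1961] toolx rel station y deg 0.45417674983771406 z [-0.0023  0.0016 -1.    ] F [0.082  0.4833 1.2673] q [-0.5623  0.4793  1.4504  0.0001  1.2146 -0.7462]
0 155 [-0.56, 0.01, 0]
1 170 [-0.40, -0.13, 0]
2 185 [-0.42, -0.02, 0]
3 200 [-0.41, 0.09, 0]
4 215 [-0.37, 0.20, 0]
5 230 [-0.30, 0.28, 0]
6 245 [-0.23, 0.35, 0]
7 260 [-0.12, 0.40, 0]
8 275 [-0.02, 0.42, 0]
9 290 [0.09, 0.40, 0]
10 305 [0.19, 0.37, 0]
11 320 [0.28, 0.31, 0]
12 335 [0.36, 0.23, 0]
13 350 [0.39, 0.12, 0]
14 365 [0.42, 0.02, 0]
15 380 [0.41, -0.09, 0]
16 395 [0.37, -0.19, 0]
17 410 [0.31, -0.29, 0]
18 425 [0.22, -0.35, 0]
19 440 [0.13, -0.40, 0]
20 455 [0.02, -0.41, 0]
21 470 [-0.09, -0.41, 0]
22 485 [-0.20, -0.37, 0]
23 500 [-0.28, -0.31, 0]
24 508 [-0.18, -0.13, 0]
25 516 [-0.20, -0.11, 0]
```

Emit:
{"api": "apply_moves", "payload": {"offset": [[-0.56,0,0],[-0.4,-0.13,0],[-0.42,-0.02,0],[-0.41,0.09,0],[-0.37,0.2,0]], "angular": [[0,0,0],[0,0,0],[0,0,0],[0,0,0],[0,0,0]]}}

```text
clock: 15.18
tool_pos: [0.5409, -0.3043, 0.1992]
tcp_rot: [-2.009, -2.415, -0.001]
contact_force: [-2.5, 3.8, 1.8]
opening: 0.0003
```

Emit:
{"api": "apply_moves", "payload": {"offset": [[-0.3,0.28,0],[-0.23,0.35,0],[-0.12,0.4,0],[-0.02,0.42,0],[0.09,0.4,0]], "angular": [[0,0,0],[0,0,0],[0,0,0],[0,0,0],[0,0,0]]}}

```text
clock: 15.8
tool_pos: [0.5987, -0.3123, 0.199]
tcp_rot: [2.009, 2.413, -0.002]
contact_force: [-4.9, -1.8, 1.5]
opening: 0.0002
```

```bash
python3 - <<'E'
from h import *
where()
b=get_image("side"); u,v=proj("side",wld([0,-.26,.19]))[0].astype(int)
s=b[v-75:v+75,u-100:u+100]
b=get_image("scene"); u,v=proj("scene",wld([0,-.26,.19]))[0].astype(int)
t=b[v-75:v+75,u-100:u+100]
cv2.imwrite("pics/c4.png",cv2.resize(np.vstack([s,t]),None,fx=2,fy=2,interpolation=cv2.INTER_CUBIC))
E
```

```text
t 15.8 loc [ 0.0178 -0.306   0.199 ] toolx rel station y deg 0.3601453620455288 z [ 0.0004 -0.0019 -1.    ] F [-4.9277 -1.7705  1.4716] q [-0.5936  0.6573  1.1261 -0.0014  1.3568 -0.7756]
```

View pics/c4.png

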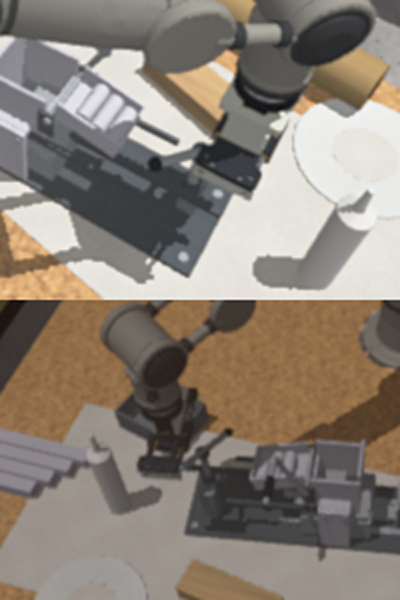

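Emit:
{"api": "apply_moves", "payload": {"offset": [[0.19,0.37,0],[0.28,0.31,0],[0.36,0.23,0],[0.39,0.12,0],[0.42,0.02,0]], "angular": [[0,0,0],[0,0,0],[0,0,0],[0,0,0],[0,0,0]]}}

```text
clock: 16.52
tool_pos: [0.6216, -0.2564, 0.198]
tcp_rot: [2.006, 2.414, -0.001]
contact_force: [0.5, -5.7, 1.3]
opening: 0.0003
```

Emit:
{"api": "apply_moves", "payload": {"offset": [[0.41,-0.09,0],[0.37,-0.19,0],[0.31,-0.29,0],[0.22,-0.35,0],[0.13,-0.4,0]], "angular": [[0,0,0],[0,0,0],[0,0,0],[0,0,0],[0,0,0]]}}

```text
clock: 17.15
tool_pos: [0.576, -0.2201, 0.1987]
tcp_rot: [2.003, 2.413, 0.005]
contact_force: [5.3, -1.7, 1.8]
opening: 0.0005
```

Emit:
{"api": "apply_moves", "payload": {"offset": [[0.02,-0.41,0],[-0.09,-0.41,0],[-0.2,-0.37,0],[-0.1,-0.15,0],[0,0,0]], "angular": [[0,0,0],[0,0,0],[0,0,0],[0,0,0],[0,0,0]]}}

```text
clock: 17.77
tool_pos: [0.5356, -0.2398, 0.1974]
tcp_rot: [-2.008, -2.414, 0.001]
contact_force: [0.7, 1.5, 0.6]
opening: 0.0004
```

```bash
python3 - <<'E'
from h import *
where()
E
```

```text
t 17.775 loc [-0.0316 -0.2235  0.1974] toolx rel station y deg 0.39506714227231043 z [-0.0015  0.0006 -1.    ] F [0.6715 1.4712 0.6012] q [-0.5513  0.4954  1.4193 -0.0003  1.2284 -0.7341]
```

Emit:
{"api": "apply_moves", "payload": {"offset": [[-0.14,-0.12,0],[-0.14,-0.1,0],[-0.1,-0.08,0],[0,0,0]], "angular": [[0,0,0],[0,0,0],[0,0,0],[0,0,0]]}}

```text
clock: 18.27
tool_pos: [0.5294, -0.2527, 0.1975]
tcp_rot: [-2.009, -2.415, 0.001]
contact_force: [1.2, 0.4, 0.2]
opening: 0.0004
```

Emit:
{"api": "apply_moves", "payload": {"offset": [[-0.1,-0.05,0],[-0.08,0,0],[0,0,0]], "angular": [[0,0,0],[0,0,0],[0,0,0]]}}

```text
clock: 18.65
tool_pos: [0.5289, -0.2581, 0.1976]
tcp_rot: [-2.008, -2.415, 0.001]
contact_force: [1.5, 2.0, 0.6]
opening: 0.0
```

```bash
python3 - <<'E'
from h import *
where()
E
```

```text
t 18.65 loc [-0.0414 -0.2403  0.1976] toolx rel station y deg 0.43914933293586955 z [-0.0005 -0.     -1.    ] F [1.525  2.0115 0.617 ] q [-0.5839  0.4976  1.4149 -0.0003  1.2295 -0.7675]
```

Emit:
{"api": "apply_moves", "payload": {"offset": [[-0.1,0,0],[0,0,0],[0,0,0]], "angular": [[0,0,0],[0,0,0],[0,0,0]]}}

```text
clock: 19.02
tool_pos: [0.5291, -0.2599, 0.1976]
tcp_rot: [-2.006, -2.414, -0.001]
contact_force: [-2.7, 5.7, 2.2]
opening: 0.0003
```

Emit:
{"api": "apply_moves", "payload": {"offset": [[-0.1,0,0],[0,0,0],[0,0,0]], "angular": [[0,0,0],[0,0,0],[0,0,0]]}}

```text
clock: 19.4
tool_pos: [0.5292, -0.2602, 0.1976]
tcp_rot: [-2.003, -2.411, -0.005]
contact_force: [-3.3, 14.7, 6.1]
opening: 0.0004
```

Emit:
{"api": "apply_moves", "payload": {"offset": [[0.6,0,0],[0.2,0,-1],[0,0,-1],[0,0,-1],[0,0,-1]], "angular": [[0,0,0],[0,0,0],[0,0,0],[0,0,0],[0,0,0]]}}

```text
clock: 20.02
tool_pos: [0.5256, -0.2402, 0.3187]
tcp_rot: [2.008, 2.415, -0.001]
contact_force: [0.1, -0.2, -0.0]
opening: 0.0007
```

Emit:
{"api": "apply_moves", "payload": {"offset": [[0.3,1,-0.5],[0.3,1,0],[0.3,1,0],[0.3,1,0],[0.2,1,0]], "angular": [[0,0,0],[0,0,0],[0,0,0],[0,0,0],[0,0,0]]}}

```text
clock: 20.65
tool_pos: [0.6664, -0.171, 0.3327]
tcp_rot: [2.008, 2.415, -0.001]
contact_force: [-0.6, -0.4, -0.0]
opening: 0.0005
```

Emit:
{"api": "apply_moves", "payload": {"offset": [[0,0.2,0],[0,0,0],[0,0,0]], "angular": [[0,0,0],[0,0,0],[0,0,0]]}}

```text
clock: 21.02
tool_pos: [0.6708, -0.1711, 0.3331]
tcp_rot: [2.009, 2.415, -0.0]
contact_force: [-0.3, -1.0, 0.7]
opening: 0.0008
```

```bash
python3 - <<'E'
from h import *
where(); look(['t_centre','lever_bar','push_plate','box'],n=2)
b=get_image("side"); u,v=proj("side",wld([0,-.1,.19]))[0].astype(int)
s=b[v-75:v+75,u-100:u+100]
b=get_image("scene"); u,v=proj("scene",wld([0,-.1,.19]))[0].astype(int)
t=b[v-75:v+75,u-100:u+100]
cv2.imwrite("pics/c5.png",cv2.resize(np.vstack([s,t]),None,fx=2,fy=2,interpolation=cv2.INTER_CUBIC))
E
```

```text
t 21.025 loc [ 0.1135 -0.1795  0.3331] toolx rel station y deg 0.38912986517992465 z [ 0.0001 -0.0004 -1.    ] F [-0.3388 -0.9805  0.7242] q [-0.3601  0.6481  0.7858 -0.0003  1.7074 -0.543 ]
scene lever_bar 0.35 [ 0.0009 -0.0548  0.1659]
scene push_plate 0.98 [-0.0005  0.121   0.0742]
scene box 0.75 [0.001  0.0023 0.017 ]
scene lever_bar 0.67 [ 0.1172 -0.1063  0.2759]
scene push_plate 0.7 [-0.0001  0.1195  0.0708]
scene box 0.89 [0.0006 0.0033 0.0173]
side t_centre 0.89 [-0.0012 -0.2609  0.1884]
side lever_bar 0.79 [ 0.1159 -0.1044  0.2716]
side push_plate 0.78 [0.0024 0.1223 0.0714]
side box 0.71 [-0.0016 -0.0017  0.023 ]
side t_centre 0.68 [ 0.1132 -0.1058  0.2714]
side lever_bar 0.93 [ 0.1139 -0.1052  0.2712]
side push_plate 0.86 [-0.0008  0.1212  0.0714]
side box 0.69 [-0.0017  0.0016  0.0198]
```

View pics/c5.png

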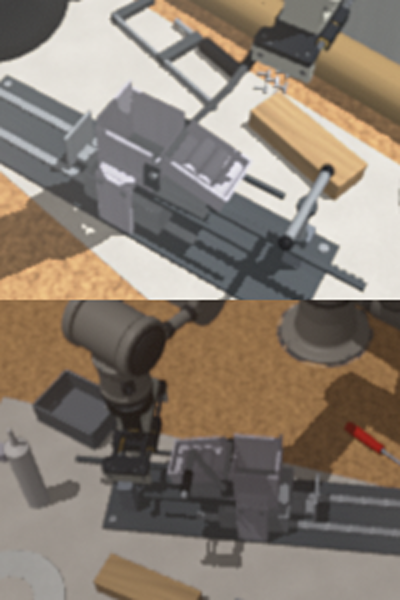

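Emit:
{"api": "apply_moves", "payload": {"offset": [[0,0,1],[0,0,1],[0,0,0.17],[0.5,0,0],[0.5,0,0]], "angular": [[0,0,0],[0,0,0],[0,0,0],[0,0,0],[0,0,0]]}}

```text
clock: 22.75
tool_pos: [0.6664, -0.1398, 0.2693]
tcp_rot: [2.007, 2.414, 0.002]
contact_force: [0.5, 0.1, 0.8]
opening: 0.0006
```

Emit:
{"api": "apply_moves", "payload": {"offset": [[0.4,0,0],[0.3,0,0],[0.3,0,0],[0.3,0,0],[0.3,0,0]], "angular": [[0,0,0],[0,0,0],[0,0,0],[0,0,0],[0,0,0]]}}

```text
clock: 23.38
tool_pos: [0.6579, -0.0948, 0.2691]
tcp_rot: [2.007, 2.411, 0.0]
contact_force: [1.8, -4.9, 3.5]
opening: 0.0006
```

Emit:
{"api": "apply_moves", "payload": {"offset": [[0.4,0,0],[0.4,0,0],[0.4,0,0],[0.4,0,0],[0.4,0,0]], "angular": [[0,0,0],[0,0,0],[0,0,0],[0,0,0],[0,0,0]]}}

```text
clock: 24.0
tool_pos: [0.6457, -0.0335, 0.2667]
tcp_rot: [-2.006, -2.415, 0.001]
contact_force: [1.2, -2.5, -1.1]
opening: 0.0004
```

```bash
python3 - <<'E'
from h import *
where(); look(['lever_bar'],n=2)
E
```

```text
t 24.0 loc [ 0.1129 -0.0397  0.2667] toolx rel station y deg 0.4711960512350686 z [-0.002   0.0006 -1.    ] F [ 1.1595 -2.535  -1.0793] q [-0.1704  0.5624  1.1116  0.0002  1.4697 -0.3546]
scene lever_bar 0.41 [0.0049 0.5254 0.0003]
```

Emit:
{"api": "apply_moves", "payload": {"offset": [[0.35,0,0.12],[0.35,0,0.15],[0.35,0,0.15],[0.3,0,0.15],[0.2,0,0.1]], "angular": [[0,0,0],[0,0,0],[0,0,0],[0,0,0],[0,0,0]]}}

```text
clock: 25.02
tool_pos: [0.6374, 0.012, 0.2469]
tcp_rot: [-2.007, -2.416, 0.001]
contact_force: [-1.0, -1.9, -0.1]
opening: 0.0005
```

Emit:
{"api": "apply_moves", "payload": {"offset": [[0,0,0],[0,0,0],[0,0,0],[0,0,0],[0,0,0]], "angular": [[0,0,0],[0,0,0],[0,0,0],[0,0,0],[0,0,0]]}}

```text
clock: 25.65
tool_pos: [0.6379, 0.0109, 0.2476]
tcp_rot: [2.008, 2.416, 0.0]
contact_force: [0.1, -0.7, -0.8]
opening: 0.0005
```

```bash
python3 - <<'E'
from h import *
where(); look(['lever_bar','spacer0_center'],n=1)
b=get_image("side"); u,v=proj("side",wld([0,-.05,.19]))[0].astype(int)
s=b[v-75:v+75,u-100:u+100]
b=get_image("scene"); u,v=proj("scene",wld([0,-.05,.19]))[0].astype(int)
t=b[v-75:v+75,u-100:u+100]
cv2.imwrite("pics/c6.png",cv2.resize(np.vstack([s,t]),None,fx=2,fy=2,interpolation=cv2.INTER_CUBIC))
E
```

```text
t 25.65 loc [0.1129 0.0054 0.2476] toolx rel station y deg 0.43542101465241956 z [ 0.0002  0.0001 -1.    ] F [ 0.1052 -0.7285 -0.8321] q [-0.103   0.5535  1.1785  0.0001  1.4094 -0.2866]
scene lever_bar 0.9 [0.1122 0.0414 0.2395]
side lever_bar 0.76 [0.113  0.0388 0.2356]
```

View pics/c6.png

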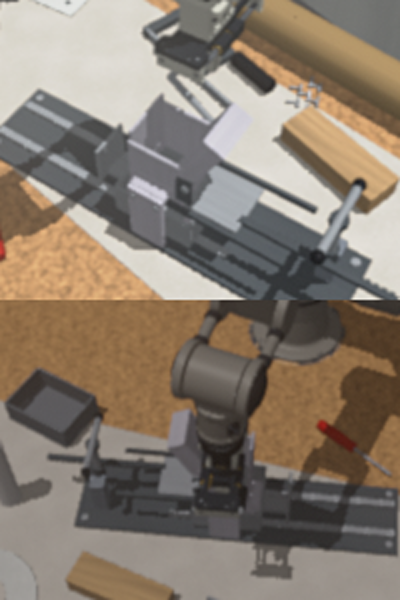

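Emit:
{"api": "apply_moves", "payload": {"offset": [[-0.3,0,-0.15],[-0.3,0,-0.15],[-0.3,0,-0.15],[-0.3,0,-0.15],[-0.3,0,-0.1]], "angular": [[0,0,0],[0,0,0],[0,0,0],[0,0,0],[0,0,0]]}}

```text
clock: 26.68
tool_pos: [0.6462, -0.034, 0.2689]
tcp_rot: [2.008, 2.415, 0.0]
contact_force: [-0.5, -0.6, 0.0]
opening: 0.0004
```

```bash
python3 - <<'E'
from h import *
where(); look(['lever_bar','tray_hinge'],n=2)
E
```

```text
t 26.675 loc [ 0.1133 -0.0403  0.2689] toolx rel station y deg 0.4316382291449088 z [ 0.0004  0.     -1.    ] F [-0.4651 -0.583   0.0441] q [-0.1709  0.5609  1.1082  0.0001  1.4721 -0.3545]
scene lever_bar 0.43 [0.1172 0.04   0.2396]
scene lever_bar 0.5 [0.1121 0.0437 0.24  ]
side lever_bar 0.95 [0.1145 0.0402 0.2339]
side tray_hinge 0.75 [-0.0005 -0.0525  0.167 ]
side lever_bar 0.81 [0.1145 0.0392 0.2347]
side tray_hinge 0.95 [-0.0047 -0.0549  0.1661]
```

Emit:
{"api": "apply_moves", "payload": {"offset": [[-1,0,-0.7],[-1,0,-0.7],[-1,0,-0.7],[-1,0,0],[0,0,0]], "angular": [[0,0,0],[0,0,0],[0,0,0],[0,0,0],[0,0,0]]}}

```text
clock: 27.9
tool_pos: [0.668, -0.1533, 0.3309]
tcp_rot: [-2.011, -2.413, 0.001]
contact_force: [-0.5, 0.6, 0.1]
opening: 0.0003
```

```bash
python3 - <<'E'
from h import *
where(); look(['lever_bar','spacer0_center'],n=2)
b=get_image("side"); u,v=proj("side",wld([0,-.05,.19]))[0].astype(int)
s=b[v-60:v+60,u-80:u+80]
b=get_image("scene"); u,v=proj("scene",wld([0,-.05,.19]))[0].astype(int)
t=b[v-60:v+60,u-80:u+80]
cv2.imwrite("pics/c7.png",cv2.resize(np.hstack([s,t]),None,fx=2.5,fy=2.5,interpolation=cv2.INTER_CUBIC))
E
```

```text
t 27.9 loc [ 0.1138 -0.1615  0.3309] toolx rel station y deg 0.28916474617847143 z [-0.0004 -0.0002 -1.    ] F [-0.5182  0.6262  0.1458] q [-0.3372  0.6312  0.8218 -0.0003  1.6889 -0.5183]
scene lever_bar 0.95 [0.1144 0.0445 0.2387]
scene lever_bar 0.69 [0.1157 0.0408 0.2398]
side lever_bar 0.58 [0.1157 0.04   0.2353]
side lever_bar 0.89 [0.1128 0.0407 0.2368]
```

View pics/c7.png

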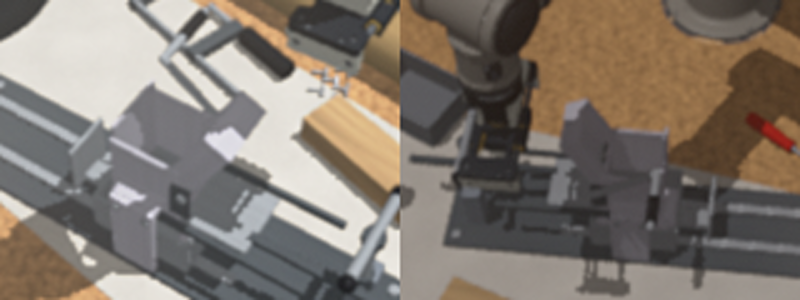

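```bash
python3 - <<'E'
from h import *
k=get_calibration("wrist"); print(np.array(k["tool_from_camera"]),k["vfov"],k["cy"])
E
```

```text
[[ 0.0005 -0.9665 -0.2566  0.0698]
 [ 1.      0.0005  0.0001 -0.0007]
 [ 0.     -0.2566  0.9665 -0.1397]
 [ 0.      0.      0.      1.    ]] 59.59556437021692 193.00410472551005
```

Emit:
{"api": "apply_moves", "payload": {"offset": [[1,-0.5,-0.4],[1,-1,0],[1,-1,0],[0.3,-1,0],[0,-0.3,0]], "angular": [[0,0,0],[0,0,0],[0,0,0],[0,0,0],[0,0,0]]}}

```text
clock: 29.22
tool_pos: [0.5367, -0.0743, 0.3444]
tcp_rot: [2.007, 2.416, 0.001]
contact_force: [-0.4, 0.4, -0.6]
opening: 0.0005
```

```bash
python3 - <<'E'
from h import *
where()
cv2.imwrite("pics/w8.png",get_image("wrist"))
for d in spot_point("wrist","spacer0_center")[:4]: print(d["confidence"],loc(cam2w("wrist",d["centre"])))
for d in silhouettes("wrist","spacer0_center")[:6]: print(d["confidence"],d["region"].sum(),[v.mean() for v in np.nonzero(d["region"])])
E
```

```text
t 29.225 loc [-0.0016 -0.0607  0.3444] toolx rel station y deg 0.47737747559247623 z [ 0.0012 -0.0003 -1.    ] F [-0.433   0.4173 -0.5774] q [-0.279   0.3182  1.2888  0.0001  1.5334 -0.4633]
0.57 [-0.     -0.0509  0.0396]
0.67 354 [np.float64(144.62429378531073), np.float64(257.05367231638417)]
```

View pics/w8.png

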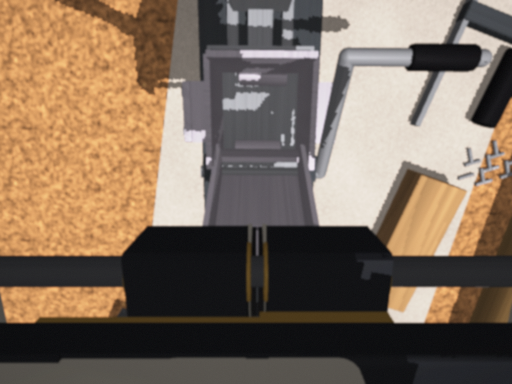

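Emit:
{"api": "apply_moves", "payload": {"offset": [[1,0.8,0],[1,0.8,0],[1,0.8,0],[1,0.8,0],[0.9,0.7,0]], "angular": [[0,0,0],[0,0,0],[0,0,0],[0,0,0],[0,0,0]]}}

```text
clock: 30.0
tool_pos: [0.6277, 0.0923, 0.3424]
tcp_rot: [-2.008, -2.415, 0.0]
contact_force: [0.3, -1.4, 0.0]
opening: 0.0004
```

Emit:
{"api": "apply_moves", "payload": {"offset": [[0,0,0],[0,0,1],[0,0,1],[0,0,1],[0,0,0.3]], "angular": [[0,0,0],[0,0,0],[0,0,0],[0,0,0],[0,0,0]]}}

```text
clock: 30.62
tool_pos: [0.6255, 0.0901, 0.2422]
tcp_rot: [-2.008, -2.413, 0.004]
contact_force: [0.4, 0.1, 0.3]
opening: 0.0005
```

Emit:
{"api": "apply_moves", "payload": {"offset": [[-0.3,0,0],[-0.3,0,0],[-0.3,0,0],[0,0,0]], "angular": [[0,0,0],[0,0,0],[0,0,0],[0,0,0]]}}

```text
clock: 31.12
tool_pos: [0.6314, 0.0648, 0.246]
tcp_rot: [2.008, 2.415, 0.005]
contact_force: [-0.2, 5.0, 1.8]
opening: 0.0004
```

```bash
python3 - <<'E'
from h import *
where(); look(['lever_bar'],n=2)
E
```

```text
t 31.125 loc [0.116  0.0596 0.246 ] toolx rel station y deg 0.4195732574285813 z [ 0.0024  0.0019 -1.    ] F [-0.1961  4.9813  1.8434] q [-0.0194  0.5466  1.1947  0.002   1.398  -0.2031]
scene lever_bar 0.76 [0.1159 0.0404 0.2387]
scene lever_bar 0.67 [0.113  0.0397 0.239 ]
side lever_bar 0.9 [0.1137 0.0411 0.236 ]
side lever_bar 0.78 [0.1116 0.0455 0.2337]
```

Emit:
{"api": "apply_moves", "payload": {"offset": [[-0.2,0,0],[-0.2,0,0],[0,0,0]], "angular": [[0,0,0],[0,0,0],[0,0,0]]}}

```text
clock: 31.9
tool_pos: [0.6317, 0.0611, 0.2489]
tcp_rot: [-1.998, -2.415, -0.018]
contact_force: [-11.9, 31.0, 24.0]
opening: 0.0003
```

```bash
python3 - <<'E'
from h import *
where(); look(['lever_bar'],n=2)
E
```

```text
t 31.9 loc [0.1157 0.0559 0.2489] toolx rel station y deg 0.7044826025648234 z [ 0.0017  0.0132 -0.9999] F [-11.948   31.0307  23.9877] q [-0.0306  0.5447  1.1902  0.0134  1.4054 -0.221 ]
scene lever_bar 0.98 [0.1171 0.0363 0.2406]
scene lever_bar 0.58 [0.1135 0.035  0.2434]
side lever_bar 0.62 [0.115  0.0382 0.2407]
side lever_bar 0.91 [0.1169 0.0376 0.2405]
```

Emit:
{"api": "apply_moves", "payload": {"offset": [[0.6,0,0],[0.3,0,-1],[0,0,-1],[0,0,-1],[0,-0.3,-0.3]], "angular": [[0,0,0],[0,0,0],[0,0,0],[0,0,0],[0,0,0]]}}

```text
clock: 32.92
tool_pos: [0.6197, 0.077, 0.3443]
tcp_rot: [2.008, 2.413, 0.0]
contact_force: [0.2, -0.7, -0.3]
opening: 0.0003
```

Emit:
{"api": "apply_moves", "payload": {"offset": [[-0.9,-1,0],[-0.9,-1,0],[-0.9,-1,0],[-0.6,-0.6,0],[0,0,0]], "angular": [[0,0,0],[0,0,0],[0,0,0],[0,0,0],[0,0,0]]}}

```text
clock: 33.55
tool_pos: [0.5298, -0.0408, 0.3426]
tcp_rot: [-2.011, -2.412, 0.002]
contact_force: [0.8, -0.4, 0.1]
opening: 0.0004
```

```bash
python3 - <<'E'
from h import *
where()
im=get_image("wrist");cv2.imwrite("pics/w9.png",im)
for d in spot_point("wrist","spacer0_center")[:4]: print(d["confidence"],loc(cam2w("wrist",d["centre"])))
for d in silhouettes("wrist","spacer0_center")[:6]: print(d["confidence"],d["region"].sum(),[v.mean() for v in np.nonzero(d["region"])])
look(["lever_bar","spacer0_center"])
g=lambda a:(255*(a/255.)**.5).astype(np.uint8)
b=get_image("side"); u,v=proj("side",wld([0,-.03,.19]))[0].astype(int)
s=cv2.resize(g(b[v-45:v+55,u-60:u+60]),(400,333),interpolation=cv2.INTER_CUBIC)
s2=cv2.resize(g(cv2.imread("pics/w8.png")[40:240,160:360]),(400,333+0),interpolation=cv2.INTER_CUBIC)
w=cv2.resize(g(im[40:300,150:370]),(400,472),interpolation=cv2.INTER_CUBIC)
H=np.zeros((600,800,3),np.uint8); H[:300,:400]=cv2.resize(s,(400,300)); H[300:,:400]=cv2.resize(s2,(400,300)); H[:472,400:]=w
cv2.imwrite("pics/c9.png",H)
E
```

```text
t 33.55 loc [-0.0025 -0.0265  0.3426] toolx rel station y deg 0.2802947363610855 z [-0.002  -0.0004 -1.    ] F [ 0.7548 -0.3833  0.0929] q [-0.2206  0.2998  1.3195 -0.0008  1.5241 -0.4015]
0.63 [-0.0005 -0.0485  0.0377]
0.63 584 [np.float64(171.6626712328767), np.float64(257.3150684931507)]
0.23 4527 [np.float64(243.82350342390103), np.float64(418.13872321625803)]
scene lever_bar 0.57 [0.117  0.0419 0.2397]
```

View pics/c9.png

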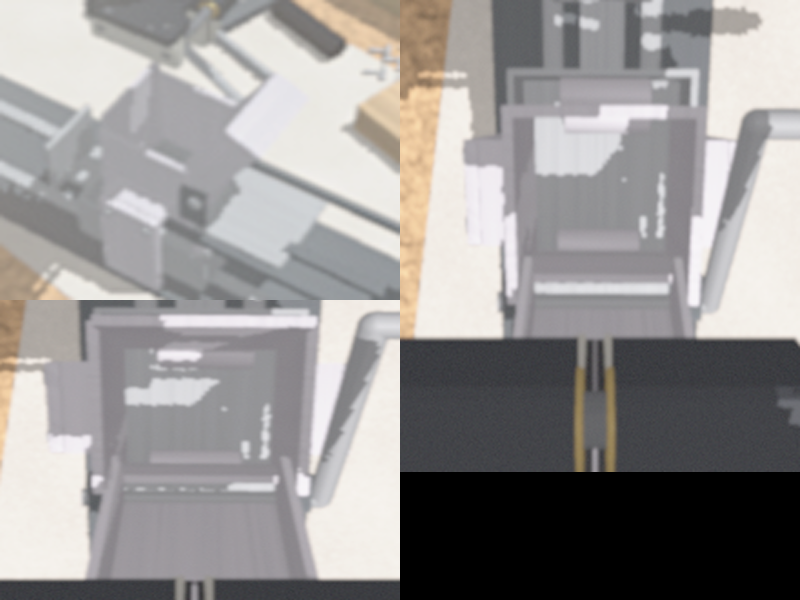

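Emit:
{"api": "apply_moves", "payload": {"offset": [[0.8,0.8,0],[0.8,0.8,0],[0.8,0.8,0],[0.8,0.8,0],[0.7,0.7,0]], "angular": [[0,0,0],[0,0,0],[0,0,0],[0,0,0],[0,0,0]]}}

```text
clock: 34.67
tool_pos: [0.6255, 0.0984, 0.3433]
tcp_rot: [-2.007, -2.416, -0.0]
contact_force: [1.0, 0.3, -0.4]
opening: 0.0004
```

Emit:
{"api": "apply_moves", "payload": {"offset": [[0,0,0],[0,0,1],[0,0,1],[0,0,1],[0,0,0.3]], "angular": [[0,0,0],[0,0,0],[0,0,0],[0,0,0],[0,0,0]]}}

```text
clock: 35.3
tool_pos: [0.6238, 0.0964, 0.2428]
tcp_rot: [-2.007, -2.413, 0.004]
contact_force: [-0.2, -0.2, 0.7]
opening: 0.0004
```

Emit:
{"api": "apply_moves", "payload": {"offset": [[-0.4,0,0],[-0.4,0,0],[-0.1,0,0],[-0.29,0,-0.33],[0,0,0]], "angular": [[0,0,0],[0,0,0],[0,0,0],[0,0,0],[0,0,0]]}}

```text
clock: 35.92
tool_pos: [0.6321, 0.0614, 0.256]
tcp_rot: [2.008, 2.414, 0.003]
contact_force: [0.8, 0.7, -0.1]
opening: 0.0003
```

```bash
python3 - <<'E'
from h import *
where(); look(['lever_bar'],n=2)
E
```

```text
t 35.925 loc [0.1161 0.0561 0.256 ] toolx rel station y deg 0.4065265589002678 z [ 0.0028 -0.0001 -1.    ] F [ 0.7763  0.7042 -0.0711] q [-0.0238  0.5415  1.1763  0.      1.421  -0.2069]
scene lever_bar 0.59 [0.1162 0.0387 0.2449]
scene lever_bar 0.93 [0.1164 0.0392 0.245 ]
side lever_bar 0.67 [0.1147 0.0392 0.238 ]
```

Now free of friction lock, the lever follows; continue along the arc.

Emit:
{"api": "apply_moves", "payload": {"offset": [[-0.29,0,-0.3],[-0.3,0,-0.25],[-0.32,0,-0.22],[0,0,0]], "angular": [[0,0,0],[0,0,0],[0,0,0],[0,0,0]]}}

```text
clock: 36.83
tool_pos: [0.6367, 0.0338, 0.2779]
tcp_rot: [2.009, 2.414, -0.0]
contact_force: [0.0, -0.2, 0.4]
opening: 0.0001
```

```bash
python3 - <<'E'
from h import *
where(); look(['lever_bar'],n=2)
E
```

```text
t 36.825 loc [0.1158 0.0282 0.2779] toolx rel station y deg 0.3685731645976347 z [ 0.0008 -0.0011 -1.    ] F [ 0.0444 -0.2142  0.4073] q [-0.0666  0.5371  1.125  -0.001   1.4787 -0.2489]
scene lever_bar 0.71 [0.1165 0.0049 0.2721]
scene lever_bar 0.61 [ 0.1161 -0.0033  0.2736]
side lever_bar 0.57 [ 0.1142 -0.0095  0.275 ]
side lever_bar 0.61 [ 0.1158 -0.0201  0.2773]
```

Emit:
{"api": "apply_moves", "payload": {"offset": [[0,0,-1],[0,0,-1],[0,0,0],[0,0,0],[0,0,0]], "angular": [[0,0,0],[0,0,0],[0,0,0],[0,0,0],[0,0,0]]}}

```text
clock: 37.85
tool_pos: [0.636, 0.0352, 0.336]
tcp_rot: [-2.007, -2.414, 0.002]
contact_force: [-0.1, -0.7, -0.2]
opening: 0.0002
```

Emit:
{"api": "apply_moves", "payload": {"offset": [[-0.5,-1,-0.2],[-0.5,-1,0],[-0.5,-1,0],[-0.3,-0.8,0],[0,0,0]], "angular": [[0,0,0],[0,0,0],[0,0,0],[0,0,0],[0,0,0]]}}

```text
clock: 38.48
tool_pos: [0.5331, -0.0393, 0.3434]
tcp_rot: [-2.01, -2.414, 0.001]
contact_force: [0.2, -0.6, -0.6]
opening: 0.0006
```

```bash
python3 - <<'E'
from h import *
where()
im=get_image("wrist");cv2.imwrite("pics/w10.png",im)
for d in spot_point("wrist","spacer0_center")[:4]: print(d["confidence"],loc(cam2w("wrist",d["centre"])))
for d in silhouettes("wrist","spacer0_center")[:6]: print(d["confidence"],d["region"].sum(),[v.mean() for v in np.nonzero(d["region"])])
look(["lever_bar","spacer0_center","push_plate","box","tray_hinge"],n=2)
for c in ("scene","side"):
  for d in silhouettes(c,"spacer0_center")[:6]:
    r=np.nonzero(d["region"]); print(c,d["confidence"],len(r[0]),r[0].mean(),r[1].mean())
  print(proj(c,[wld([0,-.14,.16]),wld([0,0,.04])]).round())
E
```

```text
t 38.475 loc [ 0.001  -0.0257  0.3434] toolx rel station y deg 0.3557562634131841 z [-0.0007  0.0001 -1.    ] F [ 0.1894 -0.6436 -0.6307] q [-0.2171  0.3052  1.3098 -0.      1.5272 -0.3993]
0.61 [-0.0018 -0.0502  0.0374]
0.28 [0.2635 0.1247 0.0037]
0.77 550 [np.float64(172.5909090909091), np.float64(254.61636363636364)]
scene lever_bar 0.73 [ 0.1152 -0.1038  0.275 ]
scene spacer0_center 0.31 [ 0.0038  0.5261 -0.0005]
scene push_plate 0.94 [-0.0008  0.1235  0.0689]
scene box 0.82 [0.0013 0.0037 0.0179]
scene tray_hinge 0.8 [ 0.0055 -0.0535  0.168 ]
scene lever_bar 0.72 [ 0.1173 -0.1037  0.2759]
scene spacer0_center 0.53 [ 0.2654  0.1298 -0.0001]
scene push_plate 0.85 [-0.0023  0.1217  0.0697]
scene box 0.77 [0.0013 0.0023 0.0184]
scene tray_hinge 0.63 [ 0.0015 -0.0556  0.1665]
side lever_bar 0.73 [ 0.116  -0.1056  0.2687]
side spacer0_center 0.72 [-0.0012  0.0003  0.0917]
side push_plate 0.94 [-0.0024  0.1244  0.0705]
side box 0.83 [-0.002   0.0047  0.0225]
side tray_hinge 0.87 [-0.0022 -0.0538  0.1678]
side lever_bar 0.87 [ 0.1143 -0.1052  0.2723]
side spacer0_center 0.65 [-0.0003 -0.2574  0.1874]
side push_plate 0.69 [-0.0007  0.1279  0.0743]
side box 0.66 [-0.0007  0.0016  0.0205]
side tray_hinge 0.76 [-0.0042 -0.0534  0.1654]
[[209. 179.]
 [246. 199.]]
[[308. 237.]
 [267. 239.]]
```

```bash
python3 - <<'E'
from h import *
k=get_calibration("wrist");f=192/np.tan(np.radians(k["vfov"]/2));T=np.array(k["tool_from_camera"])
def ray(tl,u,v,z):
    d=T[:3,:3]@np.array([(u-k["cx"])/f,(v-k["cy"])/f,1]); o=T[:3,3]
    A=np.array([[0,1,0],[1,0,0],[0,0,-1.]]) # tool->station
    d=A@d;o=A@o+tl; return o+d*(z-o[2])/d[2]
for z in(.037,.049,.062,.195): print("w8",z,ray([-.0016,-.0607,.3444],262,77,z),"w8-lo",ray([-.0016,-.0607,.3444],260,145,z),"w9",ray([-.0025,-.0265,.3426],263,88,z))
g=lambda a:(255*(a/255.)**.5).astype(np.uint8)
im=g(cv2.imread("pics/w10.png"))[30:230,170:350]
w8=g(cv2.imread("pics/w8.png"))[30:170,190:330]
cv2.imwrite("pics/c10.png",np.hstack([cv2.resize(im,(400,444),interpolation=2),cv2.resize(w8,(400,444),interpolation=2)]))
E
```

```text
w8 0.037 [0.0043 0.042  0.037 ] w8-lo [ 0.002  -0.0436  0.037 ] w9 [0.0047 0.0629 0.037 ]
w8 0.049 [0.0041 0.0411 0.049 ] w8-lo [ 0.0019 -0.0422  0.049 ] w9 [0.0044 0.0623 0.049 ]
w8 0.062 [0.0039 0.0402 0.062 ] w8-lo [ 0.0017 -0.0407  0.062 ] w9 [0.0042 0.0618 0.062 ]
w8 0.195 [0.0019 0.0304 0.195 ] w8-lo [ 0.0005 -0.025   0.195 ] w9 [0.0019 0.0559 0.195 ]
```

Emit:
{"api": "apply_moves", "payload": {"offset": [[0.8,0,0.5],[0.8,0,0.5],[0,0,0],[0,0,0]], "angular": [[0,0,0],[0,0,0],[0,0,0],[0,0,0]]}}

```text
clock: 40.42
tool_pos: [0.5258, 0.008, 0.3141]
tcp_rot: [2.007, 2.415, 0.001]
contact_force: [0.5, 0.1, -1.0]
opening: 0.0004
```

```bash
cat > s.py <<'E'
from h import *
import sys
where(); im=get_image("wrist");cv2.imwrite(sys.argv[1],im)
for d in silhouettes("wrist","spacer0_center")[:6]:
    r=np.nonzero(d["region"]); print(round(d["confidence"],2),len(r[0]),"rows",r[0].min(),r[0].max(),"cols",r[1].min(),r[1].max())
for d in spot_point("wrist","spacer0_center")[:4]: print(d["confidence"],loc(cam2w("wrist",d["centre"])))
E
python3 s.py pics/w11.png
```

```text
t 40.425 loc [0.0021 0.0222 0.3141] toolx rel station y deg 0.4558011728657476 z [ 0.0011 -0.0005 -1.    ] F [ 0.4971  0.064  -0.9759] q [-0.1304  0.299   1.3968 -0.0003  1.4447 -0.3143]
0.96 826 rows 207 224 cols 231 277
0.82 [-0.0048 -0.0493  0.0343]
```

Emit:
{"api": "apply_moves", "payload": {"offset": [[-1,0,0],[-1,0,0],[-1,0,0],[-1,0,0],[0,0,0]], "angular": [[0,0,0],[0,0,0],[0,0,0],[0,0,0],[0,0,0]]}}

```text
clock: 41.2
tool_pos: [0.5475, -0.1119, 0.3134]
tcp_rot: [2.012, 2.412, -0.0]
contact_force: [0.3, 0.3, -0.3]
opening: 0.0006
```

```bash
python3 s.py pics/w12.png; python3 - <<'E'
from h import *
g=lambda a:(255*(a/255.)**.5).astype(np.uint8)
b=get_image("side"); u,v=proj("side",wld([0,-.06,.15]))[0].astype(int)
P=[g(b)[v-50:v+50,u-60:u+60], g(cv2.imread("pics/w10.png"))[30:230,150:370], g(cv2.imread("pics/w11.png"))[60:260,150:370], g(cv2.imread("pics/w12.png"))[0:200,150:370]]
P=[cv2.resize(p,(400,300),interpolation=2) for p in P]
cv2.imwrite("pics/c12.png",np.vstack([np.hstack(P[:2]),np.hstack(P[2:])]))
E
```

```text
t 41.2 loc [ 0.0025 -0.0997  0.3134] toolx rel station y deg 0.2513398599979695 z [ 0.0001 -0.0004 -1.    ] F [ 0.3011  0.2838 -0.2621] q [-0.3386  0.3642  1.3046 -0.0003  1.4725 -0.5189]
0.57 248 rows 111 115 cols 229 279
0.8 [ 0.0003 -0.0488  0.0411]
```

View pics/c12.png

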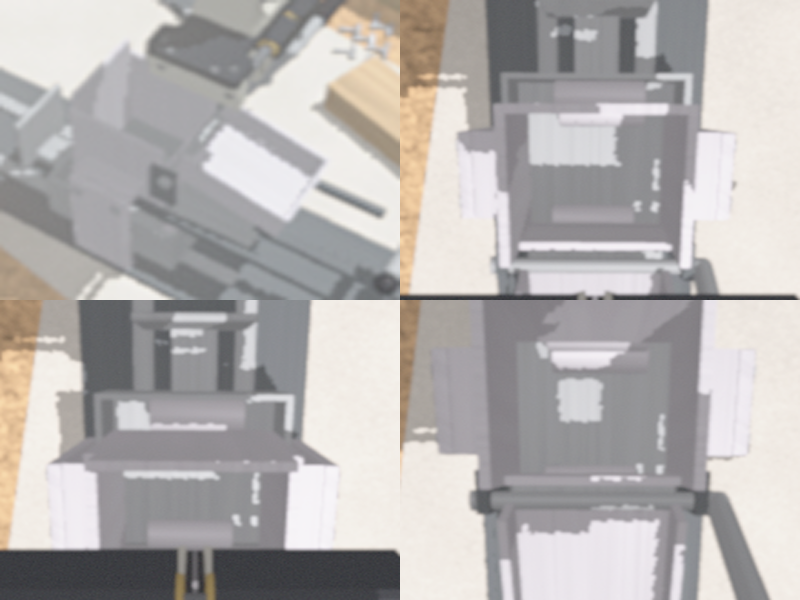

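```bash
python3 - <<'E'
from h import *
k=get_calibration("wrist");f=192/np.tan(np.radians(k["vfov"]/2));T=np.array(k["tool_from_camera"])
A=np.array([[0,1,0],[1,0,0],[0,0,-1.]])
def ry(ty,tz,v,z):
    d=A@(T[:3,:3]@np.array([0,(v-k["cy"])/f,1])); o=A@T[:3,3]+[0,ty,tz]; return round((o+d*(z-o[2])/d[2])[1]*1e3,1)
for n,ty,tz,vs in [("w10",-.0257,.3434,(83,97,106,114)),("w11",.0222,.3141,(123,145,207,224)),("w12",-.0997,.3134,(27,33,48,111,115)),("w8",-.0607,.3444,(74,84))]:
    for v in vs: print(n,v,[ry(ty,tz,v,z) for z in(.037,.049,.062)])
P=[("w10",85,115),("w11",100,150),("w12",20,55),("w8",60,90)]
for n,a,b in P: print(n,cv2.cvtColor(cv2.imread(f"pics/{n}.png"),6)[a:b,245:250].mean(1).astype(int), a)
E
```

```text
w10 83 [np.float64(69.8), np.float64(69.1), np.float64(68.3)]
w10 97 [np.float64(52.7), np.float64(52.5), np.float64(52.2)]
w10 106 [np.float64(41.6), np.float64(41.6), np.float64(41.7)]
w10 114 [np.float64(31.5), np.float64(31.9), np.float64(32.2)]
w11 123 [np.float64(69.6), np.float64(70.2), np.float64(70.9)]
w11 145 [np.float64(42.9), np.float64(44.3), np.float64(45.8)]
w11 207 [np.float64(-37.5), np.float64(-33.8), np.float64(-29.8)]
w11 224 [np.float64(-61.0), np.float64(-56.6), np.float64(-51.8)]
w12 27 [np.float64(54.5), np.float64(52.1), np.float64(49.4)]
w12 33 [np.float64(48.3), np.float64(46.0), np.float64(43.6)]
w12 48 [np.float64(32.4), np.float64(30.6), np.float64(28.6)]
w12 111 [np.float64(-38.1), np.float64(-37.9), np.float64(-37.6)]
w12 115 [np.float64(-42.8), np.float64(-42.4), np.float64(-42.0)]
w8 74 [np.float64(45.6), np.float64(44.6), np.float64(43.6)]
w8 84 [np.float64(33.6), np.float64(32.9), np.float64(32.2)]
w10 [ 92  96  99 101 103 105 107 109 108 104 101  98  96  96  99 103 105 104
 104 117 151 188 204 204 196 185 171 159 153 162] 85
w11 [ 87  86  87  87  86  86  86  86  86  86  86  86  85  85  86  85  85  85
  85  83  78  72  73  81  86  89  92  97 100 103 105 108 110 112 112 113
 112 109 105 102 101 111 141 172 183 171 137  99  82  81] 100
w12 [100 101 101 101 100 100 103 120 149 165 161 148 136 144 184 216 225 224
 219 212 207 201 194 184 169 138 101  79  78  83  87  93 117 152 174] 20
w8 [ 95  85  75  72  71  72  73  80  92 102 106 111 126 157 198 224 228 224
 215 195 155 111  87  82  90 107 111  97  89  87] 60
```

```bash
python3 - <<'E'
from h import *
G=lambda n:cv2.cvtColor(cv2.imread(f"pics/{n}.png"),6).astype(int)
for n,rows in [("w11",(126,130,134,138,212,216)),("w10",(87,90,93,108,110)),("w12",(29,36,40,44)),("w8",(73,75,78))]:
    for r in rows:
        L=G(n)[r-1:r+2,220:295].mean(0).astype(int); print(n,r,L.tolist())
E
```

```text
w11 126 [95, 105, 111, 114, 112, 104, 96, 94, 92, 89, 86, 86, 89, 91, 93, 93, 93, 93, 93, 93, 92, 93, 93, 94, 92, 93, 93, 92, 93, 92, 92, 92, 92, 93, 92, 92, 92, 92, 92, 93, 93, 93, 93, 93, 92, 93, 92, 93, 93, 92, 92, 92, 92, 92, 91, 91, 92, 91, 91, 91, 91, 91, 91, 90, 92, 103, 117, 131, 145, 158, 170, 176, 177, 170, 165]
w11 130 [181, 182, 184, 187, 190, 189, 189, 186, 174, 138, 99, 87, 95, 101, 105, 105, 105, 105, 104, 105, 105, 105, 105, 106, 106, 105, 105, 106, 106, 106, 106, 106, 106, 106, 106, 106, 105, 105, 105, 105, 106, 106, 106, 105, 105, 106, 106, 105, 105, 105, 106, 105, 105, 105, 106, 106, 105, 105, 105, 105, 105, 104, 104, 102, 96, 90, 89, 89, 86, 84, 83, 83, 84, 83, 82]
w11 134 [184, 184, 184, 187, 190, 192, 191, 190, 186, 172, 142, 114, 106, 106, 108, 108, 109, 109, 110, 110, 110, 110, 111, 111, 111, 112, 112, 113, 113, 113, 113, 113, 113, 114, 114, 113, 114, 114, 115, 115, 116, 115, 116, 116, 116, 116, 116, 116, 116, 117, 116, 117, 117, 116, 117, 117, 116, 117, 117, 117, 117, 116, 117, 113, 104, 91, 84, 82, 83, 82, 82, 82, 82, 82, 82]
w11 138 [185, 185, 186, 188, 190
[... 4584 characters left out ...]
, 75, 81, 86, 88, 88, 88, 89, 90, 92, 90, 89, 89, 90, 100, 115, 110, 101, 129, 179, 207, 214, 215, 215, 215, 216, 217, 217, 217, 216, 217, 217, 217, 218, 217, 213, 210, 206, 198, 183, 150, 116, 101, 99, 100, 100, 100, 100, 100, 100, 101, 100, 100, 101, 101, 101, 101, 101, 101, 102, 101, 101, 98, 99, 98, 98, 97, 91, 86, 86, 86, 86, 86, 86, 86]
w8 78 [73, 75, 81, 86, 89, 88, 89, 89, 90, 92, 91, 89, 89, 88, 88, 89, 91, 97, 130, 176, 202, 204, 201, 199, 200, 203, 209, 214, 215, 215, 213, 209, 205, 204, 207, 213, 217, 214, 199, 174, 141, 111, 100, 101, 100, 101, 101, 101, 102, 102, 102, 103, 103, 102, 103, 103, 104, 103, 104, 105, 105, 104, 105, 105, 106, 104, 100, 93, 87, 86, 87, 87, 86, 86, 86]
```

```bash
python3 - <<'E'
from h import *
D={}
for c in("scene","side"):
  for i in range(5):
    get_image(c)
    for m in("push_plate","box","spout","lever_bar"):
        d=spot_point(c,m)[:1]
        if d:
            p=loc(cam2w(c,d[0]["centre"]))
            D.setdefault((c,m),[]).append(p)
for k,v in D.items(): print(k,len(v),np.median(v,0))
print(read_state()["clock"])
E
```

```text
('scene', 'push_plate') 5 [0.0009 0.1232 0.0709]
('scene', 'box') 5 [0.0015 0.0038 0.0186]
('scene', 'spout') 5 [ 0.0026 -0.0005  0.0871]
('scene', 'lever_bar') 5 [ 0.115  -0.1057  0.2768]
('side', 'push_plate') 5 [-0.0028  0.1221  0.072 ]
('side', 'box') 5 [-0.0017  0.0019  0.0204]
('side', 'spout') 5 [0.0009 0.0026 0.0928]
('side', 'lever_bar') 5 [ 0.1143 -0.1044  0.2708]
43.9
```

```bash
python3 -c "
from station import *
print(finish_job())"
```

```text
the job is handed in; nothing more can be done
None
```

The job is done and handed in at about 44 s. The box is under the spout, the gate is open and the tray is back down. I believe all three spacers are in the box, but I only saw two of them clearly.

- **Box:** I pushed it under the spout. The last network readings put it about 2 mm to +y of the spout's centre (about 3 mm in station coordinates). The falling spacers may have shifted it slightly, and I left it there.
- **Gate:** I turned the T-handle one full turn anticlockwise until the force rose to 15 N with no further movement. The pictures show the bar along x again and the gate's rack run out.
- **Tray:** I swung the lever over to its stop, but the tray did not sink back by itself. My first push back locked by friction and reached about 31 N sideways and 24 N vertically (about 41 N in total, all on the fingers as far as I could tell). Pushed along its arc instead, it came free and sank to rest. The lever now reads at its rest position.
- **Spacers:** The tray and spout look empty in the pictures. One spacer lies against the box's -y wall. At the +y wall, the width and height measurements fit two spacers leaning on each other below the rim. I infer the third spacer from this; the network never picked out three.
- **Clutter:** Nothing touched the bench clutter as far as I could see, and the gripper ended clear of everything.

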